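# Load the wire spool and unhitch the guide arm

## Robot

A 7-joint arm with a two-finger parallel gripper is mounted at the origin on the work surface; the furniture and walls round the work are solid. World frame = base frame: x ahead of the robot, y to its left, z up, the work surface at z = 0. Lengths are in m, angles in rad, forces in N, time in s.
With the tool pointing down it reaches from about 0.4 to 0.85 m from the base axis. Payload 4.5 kg.
Tool frame: the origin (TCP) lies midway between the tips of the shut fingers; the grasp point (between the pads) lies 19 mm behind it (r.grip_point_offset is the distance from the TCP to the grasp point, in m); z points along the fingers, y is the line along which they close (so a half turn about z gives the same grasp; the last joint's range is limited). The gripper opens to 88 mm and grips with 3 to 60 N. Pads are 18 mm wide; open, the fingers measure 123 mm over their backs; the gripper's body (75 mm by 187 mm) begins 45 mm behind the grasp point.
Start: joints at [-1.271, 0.689, -0.195, 1.565, 0.157, 0.902, -0.215], TCP at [0.164, 0.603, 0.239] pointing down, gripper open.
Joint ranges: [-3.01, 3.01], [-0.46, 2.08], [-1.47, 1.51], [0.13, 2.56], [-1, 4.14], [0.04, 2.09], [-2.66, 2.66]. Speed limits (rad/s): [2.57, 2.57, 3.14, 3.14, 3.14, 3.14, 3.14].

## Interface

Orientations are given as a unit quaternion [x, y, z, w].
In Python, from plant import r, optics gives the robot as it stands.
- The arm moves only by the shell command python3 -m pendant 'ROWS' [OPENING] [FORCE]. ROWS is JSON, a list of rows, each a list of 6 numbers: the shift along the tool's x, y, z as a fraction of full scale, then the turn, a rotation vector about the tool's x, y, z as a fraction of full scale. A call has 1 to 5 rows; each row shifts and turns the commanded pose from where the row before left it, along the tool's axes as they then stand; what a row does not reach is not made up. Full scale, the value 1, is 0.025 m for a shift and pi rad for a turn. A row lasts 1/12 s, in which the tool goes at most 41.7 mm and 7.16 degrees, less where a joint would pass 70% of its speed; a pose out of reach is approached as far as the arm can. A call with a number of a shift or a turn outside -1 to 1 is refused whole. A call with a gripper value outside its range is refused whole. OPENING is the opening, from -1 (shut) to 1 (fully open), set as the call begins (- or left out, the last holds). The fingers move at their own pace and stop on an object; FORCE is the grip in N (left out, the last holds). Time passes only in rows, so rows that do not move let the fingers close. It gives the time, the measured TCP pose, the force, the opening and the grip force at its end, in the units of the state.
- r.get_state(): the state, without advancing time (a new reading comes with each control period).
- optics.snapshot(name): name is "scene" or "top" or "wrist"; returns (picture, depth): 420x560x3 uint8, blue, green, red; 420x560 float32, m along the optical axis (not along the pixel's ray), 0 where there is no reading.
- optics.calibration(name): a dict with "vfov" (degrees; the focal length in pixels is half the picture's height over the tangent of half this angle, whatever the lens; pixels are square), "cx", "cy" (the principal point, pixels), "cam_to_world" (4x4, takes a point from camera to world coordinates); the wrist camera has in their place "tool_from_camera" (4x4, takes a point from camera to tool coordinates, whose origin is the TCP and whose axes are the flange's). Camera axes: x right, y up, looking along -z (the intrinsics and any distortion apply to the point x, -y, -z); pixel columns grow to the right and rows downward; lengths in m; the calibration is good to about 2 mm. The wrist camera is an equidistant fisheye: a pixel r from the principal point sees the ray r / f radians off the axis. A picture is of the moment at which its call begins: read the wrist's pose just before it. calibration takes no time and is no camera call.
- r.finish_job(): hands the job in; it is judged then, once.
The state is a dict: "clock": time; "q": joint angles; "qd": joint speeds; "joint_torque": joint torques, N m; "tool_pos": TCP position; "eef_rot": TCP orientation; "contact_force": force on the tool from outside, world axes, zero at the start; "moment": the same for the moment, N m; "opening": opening from 0.0 (shut) to 1.0 (fully open); "finger_force": force on a finger pad.
Only numpy, scipy, OpenCV 4.12 (cv2) and the standard library are available. Lean on these libraries where they do the work, as an engineer would, in place of code of your own. Each camera call takes 0.05 s, during which the arm holds its last target. There are 200 camera calls.

## Task

Get the wire stand ready for threading: put the white-flanged wire spool upright onto the stand's bare spindle, all the way down, and let go of it. Then take the upright tab of the spring latch at the end of the stand's hinged arm, pull it sideways (away from the arm) as far as it goes, and with the latch still pulled lift the arm's coupler off its ball until it is at least 5 cm higher than it was. Finish while still holding the arm raised there, and leave the glass dish, the firing tray and the brown bottle where they are.

Things in the scene. Friction and masses are not known exactly. Their poses are not given: they have to be found in the camera images.
- spool: Loose wire spool standing upright on the table: two white flanges 52 mm in diameter and 6 mm thick, grey steel winding 44 mm in diameter between them, 40 mm high in all, about 0.09 kg, with a 16 mm bore right through along its axis. Origin: centre of the underside; z along the bore.
- stand: Wire stand, fixed to the table: grey base plate 100 mm (x) by 300 mm (y), 12 mm high. Origin: centre of its underside. Its +y end has the spindle, its -y end the hitch; its -x is the front, towards the robot. At x = 0: hinge cheeks at y = +35 mm, 60 mm high; ball at y = -115 mm, 25 mm across, centre 48 mm up. The arm lies between them; a white roller on it at y = -25 mm reaches 82 mm up.
- spindle_seat (a point): Centre of the 44 mm seat disc on which the spool must stand, on the spindle's axis, 16 mm above the table. The spindle is a steel pin 12 mm in diameter that rises 58 mm above this point, with a tapered tip. Axes as the stand's.
- latch_tab (a point): Centre of the top edge of the latch's upright steel tab, 100 mm above the table with the arm down; moves with latch and arm. The tab is 8 mm thick along the stand's x, 24 mm wide along its y; the top 31 mm stand above the coupler housing, so fingers gripping there clear it. 46 mm to the front (-x) of the ball's axis, 24 mm in front of the housing. Axes as the stand's, turning with the arm.
- coupler (a point): Centre of the top face of the coupler housing (36 mm along x, 44 mm along y) at the free end of the hinged arm, straight above the ball; 69 mm above the table with the arm down.
- hitch_latch (a joint): Slide of the latch, m: 0 shut, grows as the tab is pulled along the stand's -x (to the front), stop at 0.024. A spring draws it shut: 3 N at 0, 6 N at 0.024. Its fork holds the ball's underside until it is out 0.020; keep it out until the arm has risen 0.2 rad. The latch is carried by the arm: lifting the tab lifts the arm.
- hitch_arm (a joint): Hinge of the arm, rad: 0 down on the ball, grows as the coupler end rises, stop at 0.75. The pin lies along the stand's x, at stand y = +35 mm, 48 mm above the table, 150 mm from the ball's axis; 0.34 rad lifts the coupler 5 cm. Arm with latch: about 0.27 kg, no spring or friction, falls back if let go.
- dish: Bystander: small glass waisted dish, 40 mm in diameter, 27 mm high. Origin: centre of the underside.
- fire_tray: Bystander: tan half-moon firing tray with small upright pins, 38 x 71 x 28 mm. Origin: centre of the underside.
- brown_bottle: Bystander: small brown bottle with a black cap, 30 mm in diameter, 58 mm high. Origin: centre of the underside.
Things that resemble listed ones, but are neither listed nor needed, are in the scene too. Leave any green look-alike of the spool alone.

How it is judged:
By the outcome, as a careful person would: the job done as asked, in the order asked, and still so for the second after the job is handed in, while the arm keeps its last pose, push and grip.
It also fails if it takes over 58 s, if anything falls off the work surface, if the arm or the gripper's body presses on something with over 40 N, if the wrist force passes 120 N, or if a joint passes its speed limit or range.

## Working session

There is one attempt and no reset: what is moved stays moved. The work goes in short steps, Python scripts to look and compute and a shell command to move; the robot and the scene stay as the last step left them, time stands still between calls to the robot, and variables do not carry over. Pictures are saved under pics/ and viewed, at most 10 in all, crops included, and the job is handed in when it is done.

```bash
mkdir -p pics; cat > h.py <<'E'
import numpy as np, cv2
from scipy.spatial.transform import Rotation as R
from plant import r, optics
def snap(n,f):
    s=r.get_state(); p,d=optics.snapshot(n); cv2.imwrite(f'pics/{f}.png',p); np.savez(f'pics/{f}.npz',d=d,pos=s['tool_pos'],rot=s['eef_rot']); return p,d
def T(n,f):
    c=optics.calibration(n)
    if n!='wrist': return c,np.array(c['cam_to_world'])
    z=np.load(f'pics/{f}.npz'); M=np.eye(4); M[:3,:3]=R.from_quat(z['rot']).as_matrix(); M[:3,3]=z['pos']
    return c,M@np.array(c['tool_from_camera'])
def ray(n,f,u,v):
    c,M=T(n,f); F=210/np.tan(np.radians(c['vfov']/2)); a=(u-c['cx'])/F; b=(v-c['cy'])/F
    if n=='wrist':
        t=np.hypot(a,b); k=np.sin(t)/max(t,1e-9); d=np.array([a*k,-b*k,-np.cos(t)])
    else:
        k=c.get('dist'); d=np.array([a,-b,-1.])
    return M[:3,3],M[:3,:3]@d, d
def atz(n,f,u,v,z):
    o,d,_=ray(n,f,u,v); return o+d*(z-o[2])/d[2]
def dep(n,f,u,v):
    D=np.load(f'pics/{f}.npz')['d']; o,d,dc=ray(n,f,u,v); w=D[int(v)-1:int(v)+2,int(u)-1:int(u)+2]; w=w[w>0]
    return o+d*(np.median(w)/-dc[2]) if len(w) else None
def tri(*obs):
    A=np.zeros((3,3));b=np.zeros(3)
    for n,f,u,v in obs:
        o,d,_=ray(n,f,u,v); d=d/np.linalg.norm(d); P=np.eye(3)-np.outer(d,d); A+=P;b+=P@o
    x=np.linalg.solve(A,b); return x
E
python3 - <<'E'
from h import *
for n in('scene','top','wrist'):
    snap(n,n+'0'); c=optics.calibration(n); print(n,{k:(np.round(v,3).tolist() if not isinstance(v,str) else v) for k,v in c.items()})
s=r.get_state(); print(s['tool_pos'],s['eef_rot'],s['clock'],s['contact_force'],r.grip_point_offset)
E
```

```text
scene {'vfov': 53.077, 'cx': 278.65, 'cy': 206.054, 'cam_to_world': [[0.663, 0.594, -0.456, 0.082], [-0.749, 0.529, -0.399, -0.465], [0.004, 0.606, 0.795, 0.782], [0.0, 0.0, 0.0, 1.0]]}
top {'vfov': 45.842, 'cx': 276.684, 'cy': 216.238, 'cam_to_world': [[0.014, 0.989, -0.149, 0.324], [-0.999, 0.019, 0.035, -0.125], [0.038, 0.149, 0.988, 1.112], [0.0, 0.0, 0.0, 1.0]]}
wrist {'vfov': 65.706, 'cx': 281.264, 'cy': 213.924, 'tool_from_camera': [[0.0, 0.958, 0.286, 0.074], [1.0, -0.0, -0.001, 0.001], [-0.001, 0.286, -0.958, -0.146], [0.0, 0.0, 0.0, 1.0]]}
[0.16407266 0.60258298 0.23810891] [ 1.32471417e-01  9.91186587e-01 -6.85627809e-04 -5.49540969e-05] 0.15 [0.3776249  0.08665526 0.1392982 ] 0.0187
```

View pics/scene0.png

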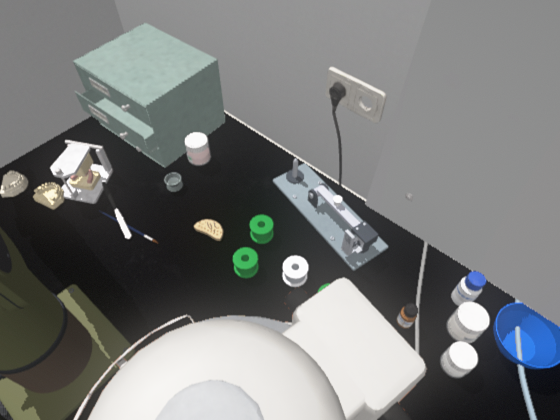

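View pics/top0.png

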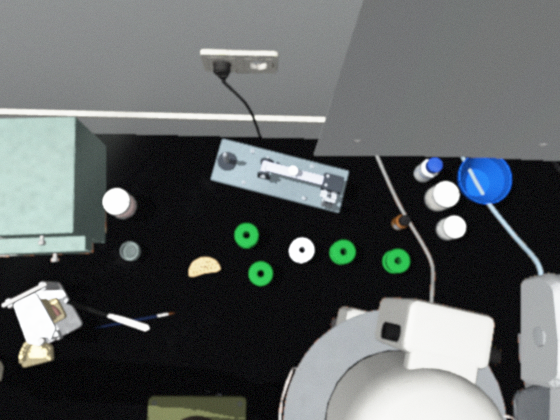

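The scene view shows the white spool at about (295,270), with green look-alikes at (262,228), (245,262) and (328,290). The stand runs from the spindle at (296,170) to the hitch at (360,240). In the top view the spool is at (301,250), the spindle at (227,160) and the coupler at (332,188). I'll enlarge both.

```bash
python3 - <<'E'
from h import *
a=cv2.imread('pics/scene0.png')[145:295,265:400]; b=cv2.imread('pics/top0.png')[130:280,200:365]
f=lambda i:cv2.resize(i,None,fx=4,fy=4,interpolation=cv2.INTER_CUBIC)
cv2.imwrite('pics/c1.png',f(a)); cv2.imwrite('pics/c2.png',f(b))
for n,p in(('top',[(301,242),(296,258),(227,160),(225,145),(345,170),(338,205),(214,178),(332,188),(293,172),(303,230),(260,145),(440,100),(260,273),(342,251),(246,235)]),('scene',[(295,262),(352,235),(296,165)])):
    for u,v in p: print(n,u,v,dep(n,n+'0',u,v).round(4), atz(n,n+'0',u,v,.04).round(4))
E
```

```text
top 301 242 [ 0.4301 -0.217   0.0409] [ 0.4302 -0.217   0.04  ]
top 296 258 [ 0.3952 -0.2064  0.041 ] [ 0.3953 -0.2064  0.04  ]
top 227 160 [ 0.6096 -0.0516  0.0393] [ 0.6094 -0.0517  0.04  ]
top 225 145 [ 0.6523 -0.0442  0.0109] [ 0.6436 -0.0463  0.04  ]
top 345 170 [ 0.6025 -0.3211  0.0012] [ 0.5928 -0.3143  0.04  ]
top 338 205 [ 0.5183 -0.3028  0.0118] [ 0.5133 -0.2982  0.04  ]
top 214 178 [ 0.5746 -0.0217  0.0115] [ 0.5681 -0.0244  0.04  ]
top 332 188 [ 0.545  -0.2806  0.0695] [ 0.5513 -0.285   0.04  ]
top 293 172 [ 0.5757 -0.1955  0.0805] [ 0.5856 -0.1983  0.04  ]
top 303 230 [ 0.4613 -0.2247  0.0012] [ 0.4565 -0.2212  0.04  ]
top 260 145 [ 0.6573 -0.124   0.0011] [ 0.6456 -0.124   0.04  ]
top 440 100 [ 0.643  -0.4229  0.3322] [ 0.7626 -0.5346  0.04  ]
top 260 273 [ 0.3634 -0.1295 -0.001 ] [ 0.3619 -0.1293  0.04  ]
top 342 251 [ 0.4154 -0.3133 -0.0005] [ 0.4121 -0.3064  0.04  ]
top 246 235 [ 0.4476 -0.0965  0.0012] [ 0.4433 -0.0975  0.04  ]
scene 295 262 [ 0.423  -0.2105  0.0404] [ 0.4232 -0.2104  0.04  ]
scene 352 235 [ 0.5156 -0.2747  0.0987] [ 0.5528 -0.2584  0.04  ]
scene 296 165 [ 0.6131 -0.0523  0.0601] [ 0.6279 -0.0409  0.04  ]
```

View pics/c1.png

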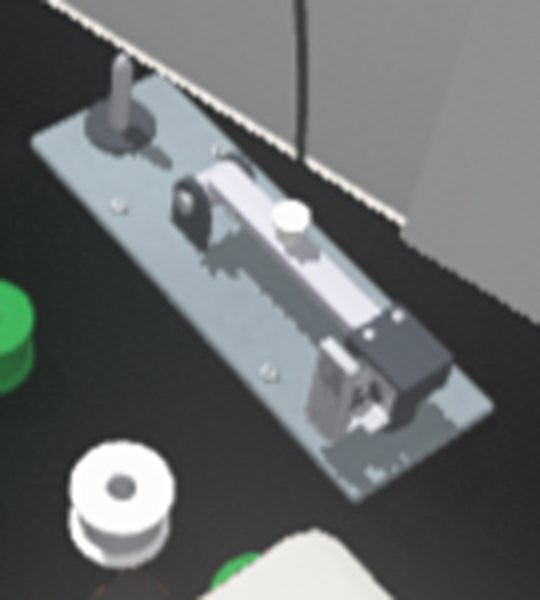

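View pics/c2.png

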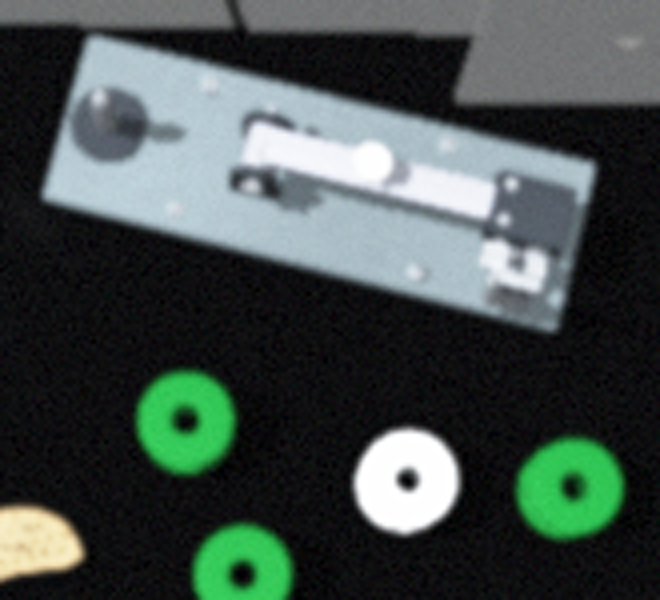

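The crops show: spool top centre at c1 (122,489) and c2 (407,481); plate corners at c2 (88,35), (597,162), (558,333) and (42,200); spindle tip at c1 (121,58) and c2 (99,97). The tab's top edge runs from c1 (325,342) to (357,368), and in c2 it is near (483,252)–(548,285).

```bash
cat >> h.py <<'E'
S=lambda x,y:('scene','scene0',265+(x+.5)/4-.5,145+(y+.5)/4-.5)
P=lambda x,y:('top','top0',200+(x+.5)/4-.5,130+(y+.5)/4-.5)
E
python3 - <<'E'
from h import *
print('spool tri',tri(S(122,489),P(407,481)), atz(*S(122,489),.04),atz(*P(407,481),.04))
print('tip',tri(S(121,58),P(99,97)),atz(*S(121,58),.074),atz(*P(99,97),.074))
print('roller',tri(S(291,215),P(373,161)))
C=[atz(*P(*p),.012) for p in((88,35),(597,162),(558,333),(42,200))]
c2=[atz(*S(*p),.012) for p in((158,74),(493,407),(357,500),(32,140))]
for q in(C,c2):
    q=np.array(q); m=q.mean(0); v=(q[0]+q[3]-q[1]-q[2])[:2]/2; u=(q[0]+q[1]-q[2]-q[3])[:2]/2
    print(q.round(4).tolist(),m,np.linalg.norm(v),np.linalg.norm(u)); print('yaw from y',np.degrees(np.arctan2(-v[0],v[1])),'from x',np.degrees(np.arctan2(u[1],u[0])))
    a=np.arctan2(-v[0],v[1]); M=np.array([[np.cos(a),-np.sin(a)],[np.sin(a),np.cos(a)]])
    print('tab',m[:2]+M@[-.046,-.115],'coupler',m[:2]+M@[0,-.115])
print('tab top S at .1',atz(*S(340,355),.1)); 
# fit seat disc
print('seat S',atz(*S(120,124),.016),'P',atz(*P(110,124),.016))
s=r.get_state();print(s['tool_pos'],R.from_quat(s['eef_rot']).as_matrix().round(3).tolist())
E
```

```text
spool tri [ 0.41331895 -0.21814887  0.04233911] [ 0.41483951 -0.21773151  0.04      ] [ 0.41306725 -0.21796202  0.04      ]
tip [ 0.61292503 -0.04827165  0.07711531] [ 0.61529175 -0.04644775  0.074     ] [ 0.61377548 -0.04802374  0.074     ]
roller [ 0.57855641 -0.19457877  0.08675684]
[[0.6674, -0.0361, 0.012], [0.5997, -0.3281, 0.012], [0.5003, -0.3052, 0.012], [0.5705, -0.0132, 0.012]] [ 0.58449611 -0.1706373   0.012     ] 0.300045446059929 0.10080070324692686
yaw from y -13.28552772658952 from x -13.146687111651486
tab [ 0.51329976 -0.27198857] coupler [ 0.55806866 -0.28255955]
[[0.6668, -0.036, 0.012], [0.5979, -0.3253, 0.012], [0.5031, -0.3034, 0.012], [0.5741, -0.0136, 0.012]] [ 0.5854814 -0.1695739  0.012    ] 0.2978932840699003 0.09637155270075723
yaw from y -13.575972851856383 from x -13.288191491959914
tab [ 0.51377219 -0.27056295] coupler [ 0.55848693 -0.28136074]
tab top S at .1 [ 0.51480896 -0.2693949   0.1       ]
seat S [ 0.61649812 -0.04723573  0.016     ] P [ 0.6143949  -0.05038178  0.016     ]
[0.16407266 0.60258298 0.23810891] [[-0.965, 0.263, -0.0], [0.263, 0.965, -0.001], [-0.0, -0.001, -1.0]]
```

```bash
python3 - <<'E'
from h import *
for n,p in(('top',[(60,150),(60,235),(40,245),(100,245),(95,140),(60,250),(40,300),(120,203),(130,250),(204,266),(400,222),(160,120),(260,120),(330,120),(330,140),(400,150),(500,150),(360,60),(330,150),(240,60)]),('scene',[(150,60),(80,65),(140,130),(110,105),(440,200),(420,250),(410,200),(405,190)])):
    for u,v in p: print(n,u,v,dep(n,n+'0',u,v).round(3))
E
```

```text
top 60 150 [0.579 0.248 0.199]
top 60 235 [0.423 0.25  0.165]
top 40 245 [0.404 0.286 0.163]
top 100 245 [0.42  0.226 0.001]
top 95 140 [0.636 0.226 0.081]
top 60 250 [0.402 0.283 0.075]
top 40 300 [0.3   0.307 0.093]
top 120 203 [0.504 0.17  0.065]
top 130 250 [0.408 0.155 0.018]
top 204 266 [ 0.376 -0.006  0.01 ]
top 400 222 [ 0.476 -0.43   0.057]
top 160 120 [ 0.776  0.147 -0.185]
top 260 120 [ 0.761 -0.123 -0.122]
top 330 120 [ 0.633 -0.251  0.249]
top 330 140 [ 0.626 -0.264  0.153]
top 400 150 [ 0.624 -0.422  0.099]
top 500 150 [ 0.625 -0.631  0.113]
top 360 60 [ 0.65  -0.264  0.453]
top 330 150 [ 0.621 -0.272  0.098]
top 240 60 [ 0.767 -0.082  0.202]
scene 150 60 [0.539 0.343 0.2  ]
scene 80 65 [0.417 0.447 0.201]
scene 140 130 [0.438 0.302 0.073]
scene 110 105 [0.445 0.436 0.073]
scene 440 200 [ 0.631 -0.373  0.182]
scene 420 250 [ 0.646 -0.38  -0.002]
scene 410 200 [ 0.626 -0.325  0.146]
scene 405 190 [ 0.629 -0.308  0.16 ]
```

Taking the stand yaw as −13.3° and its centre near (0.585, −0.170). The spool is at (0.414, −0.218) and the spindle at (0.614, −0.049). A wall block stands at x ≈ 0.62 behind the hitch. I'm starting the transfer.

```bash
for i in 1 2 3; do :; done; python3 -m pendant '[[-0.88,-0.87,-0.1,0,0,0],[-0.88,-0.87,-0.1,0,0,0],[-0.88,-0.87,-0.1,0,0,0],[-0.88,-0.87,-0.1,0,0,0],[-0.88,-0.87,-0.1,0,0,0]]' -0.2 20
python3 -m pendant '[[-0.88,-0.87,0,0,0,0],[-0.88,-0.87,0,0,0,0],[-0.88,-0.87,0,0,0,0],[-0.88,-0.87,0,0,0,0],[-0.88,-0.87,0,0,0,0]]'
python3 -m pendant '[[-0.88,-0.87,0,0,0,0],[-0.88,-0.87,0,0,0,0],[-0.88,-0.87,0,0,0,0],[-0.88,-0.87,0,0,0,0],[-0.88,-0.87,0,0,0,0]]'
```

```text
clock: 0.57
tool_pos: [0.2422, 0.4677, 0.2511]
eef_rot: [0.132, 0.991, -0.0, -0.0]
contact_force: [0.5, 0.2, -0.3]
opening: 0.645
finger_force: 0.0
clock: 0.98
tool_pos: [0.3198, 0.334, 0.2512]
eef_rot: [0.132, 0.991, -0.0, -0.0]
contact_force: [0.1, 0.2, 0.4]
opening: 0.406
finger_force: 0.0
clock: 1.4
tool_pos: [0.3973, 0.2001, 0.2512]
eef_rot: [0.132, 0.991, -0.0, -0.0]
contact_force: [0.3, 0.9, -1.2]
opening: 0.401
finger_force: 0.0
```

```bash
python3 -m pendant '[[-0.34,-1,0,0,0,0],[-0.34,-1,0,0,0,0],[-0.34,-1,0,0,0,0],[-0.34,-1,0,0,0,0],[-0.34,-1,0,0,0,0]]' 0.54 >/dev/null
python3 -m pendant '[[-0.34,-1,0,0,0,0],[-0.34,-1,0,0,0,0],[-0.34,-1,0,0,0,0],[-0.34,-1,0,0,0,0],[-0.34,-1,0,0,0,0]]' | head -2
python3 -m pendant '[[-0.34,-1,0,0,0,0],[-0.34,-1,0,0,0,0],[-0.34,-1,0,0,0,0],[-0.34,-1,0,0,0,0],[-0.2,-0.96,0.5,0,0,-0.011]]'
python3 -m pendant '[[0,0,0.8,0,0,0],[0,0,0.4,0,0,0],[0,0,0,0,0,0]]'
python3 - <<'E'
from h import *
snap('wrist','w1'); print(r.get_state()['q'])
E
```

```text
clock: 2.23
tool_pos: [0.413, -0.0633, 0.2512]
clock: 2.65
tool_pos: [0.42, -0.1939, 0.24]
eef_rot: [0.116, 0.993, -0.001, 0.002]
contact_force: [-0.1, 0.2, 0.5]
opening: 0.77
finger_force: 0.0
clock: 2.9
tool_pos: [0.4168, -0.192, 0.2069]
eef_rot: [0.116, 0.993, 0.001, -0.002]
contact_force: [-0.7, -0.6, 0.3]
opening: 0.769
finger_force: 0.0
[ 0.49864269  0.5380422  -0.25676624  2.07810862  0.24829638  0.55646118
  1.403868  ]
```

View pics/w1.png

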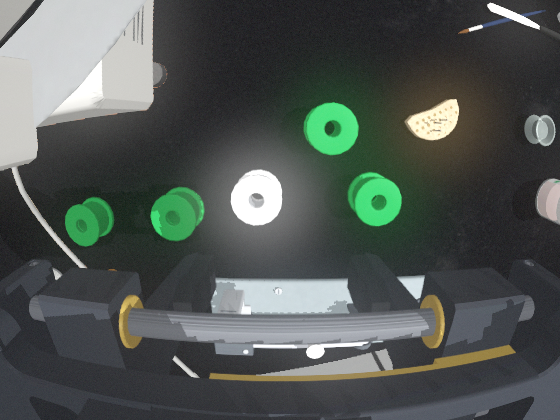

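The wrist view shows the white spool centred near (257,197) between the green ones, with the stand's base and latch past the fingers at the bottom. I'll refine its centre with the depth points.

```bash
cat >> h.py <<'E'
def flange(f,box,zr):
    I=cv2.imread(f'pics/{f}.png').astype(int); pts=[]
    for v in range(box[1],box[3]):
        for u in range(box[0],box[2]):
            b,g,rr=I[v,u]
            if min(b,g,rr)>140:
                p=dep('wrist',f,u,v)
                if p is not None and zr[0]<p[2]<zr[1]: pts.append(p)
    pts=np.array(pts); c,rad=cv2.minEnclosingCircle(pts[:,:2].astype(np.float32)); return c,rad,pts.mean(0),len(pts),np.percentile(pts[:,2],[5,50,95])
E
python3 - <<'E'
from h import *
print(flange('w1',(222,160,292,235),(.034,.05)))
print(atz('wrist','w1',257,197,.04),atz('wrist','w1',258,200,.035))
print('tri',tri(('wrist','w1',257,196.5),P(407,481),S(122,489)))
print('tab?',[dep('wrist','w1',u,v) for u,v in((231,297),(278,291))])
s=r.get_state();M=R.from_quat(s['eef_rot']).as_matrix();print(s['tool_pos'],M.round(3).tolist())
print(((M.T@(np.array([.4138,-.2182,.012])-s['tool_pos']))/.025).round(3))
E
```

```text
((0.4152318239212036, -0.216475248336792), 0.025942953303456306, array([ 0.4148113 , -0.21609929,  0.03986661]), 1827, array([0.03879192, 0.03996735, 0.04054342]))
[ 0.41264177 -0.2144493   0.04      ] [ 0.41696738 -0.21487961  0.035     ]
tri [ 0.41360532 -0.21669441  0.03885474]
tab? [array([ 0.51162571, -0.26934774,  0.04937437]), array([ 0.53424017, -0.22243129,  0.01543667])]
[ 0.41752382 -0.19169348  0.20791814] [[-0.973, 0.229, -0.002], [0.229, 0.973, 0.001], [0.003, 0.0, -1.0]]
[-0.118 -1.07   7.836]
```

```bash
python3 -m pendant '[[-0.06,-0.5,0.5,0,0,0],[-0.06,-0.5,1,0,0,0],[0,0,1,0,0,0],[0,0,1,0,0,0],[0,0,1,0,0,0]]' 
python3 -m pendant '[[0,0,1,0,0,0],[0,0,1,0,0,0],[0,0,0.9,0,0,0],[0,0,0.4,0,0,0],[0,0,0,0,0,0]]'
```

```text
clock: 3.37
tool_pos: [0.4165, -0.2171, 0.0961]
eef_rot: [0.115, 0.993, -0.0, 0.001]
contact_force: [1.6, 0.3, 0.5]
opening: 0.77
finger_force: 0.0
clock: 3.78
tool_pos: [0.4155, -0.2162, 0.0125]
eef_rot: [0.115, 0.993, 0.0, -0.001]
contact_force: [0.1, -0.3, -0.2]
opening: 0.773
finger_force: 0.0
```

Position good; close and lift.

```bash
python3 -m pendant '[[0,0,0,0,0,0],[0,0,0,0,0,0],[0,0,0,0,0,0],[0,0,0,0,0,0],[0,0,0,0,0,0]]' -1 25 
python3 -m pendant '[[0,0,-0.4,0,0,0],[0,0,-1,0,0,0],[0,0,-1,0,0,0],[0,0,-1,0,0,0],[0,0,-1,0,0,0]]'
python3 -m pendant '[[0,0,-0.4,0,0,0],[0,0,0,0,0,0],[0,0,0,0,0,0]]'
python3 - <<'E'
from h import *
snap('wrist','w2')
s=r.get_state();M=R.from_quat(s['eef_rot']).as_matrix();print(s['tool_pos'],s['eef_rot'])
print(((M.T@(np.array([.6145,-.0488,.12])-s['tool_pos']))/.025).round(3))
E
```

```text
clock: 4.2
tool_pos: [0.4163, -0.2172, 0.0149]
eef_rot: [0.115, 0.993, -0.0, 0.001]
contact_force: [1.1, -0.1, 9.0]
opening: 0.581
finger_force: 25.0
clock: 4.62
tool_pos: [0.4149, -0.2169, 0.1257]
eef_rot: [0.115, 0.993, -0.0, -0.0]
contact_force: [0.3, -0.2, -1.6]
opening: 0.587
finger_force: 25.0
clock: 4.87
tool_pos: [0.4155, -0.2172, 0.1346]
eef_rot: [0.116, 0.993, -0.0, 0.001]
contact_force: [0.2, -1.0, -1.2]
opening: 0.581
finger_force: 25.0
[ 0.41504762 -0.21691199  0.13374418] [ 1.15459247e-01  9.93312210e-01 -4.11288985e-05 -1.19358157e-04]
[-6.223  8.375  0.547]
```

View pics/w2.png

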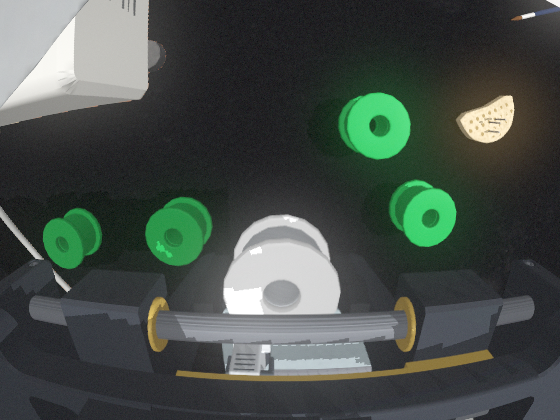

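The spool is held, with its top flange ringed around (282,285). I'll measure its centre and tilt in the tool frame.

```bash
cat >> h.py <<'E'
def held(f,box,zmax=.03):
    z=np.load(f'pics/{f}.npz'); I=cv2.imread(f'pics/{f}.png').astype(int); M=R.from_quat(z['rot']).as_matrix(); pts=[]
    for v in range(box[1],box[3],2):
        for u in range(box[0],box[2],2):
            if I[v,u].min()>120 and np.ptp(I[v,u])<25:
                p=dep('wrist',f,u,v)
                if p is not None: pts.append(M.T@(p-z['pos']))
    return np.array(pts)
E
python3 - <<'E'
from h import *
p=held('w2',(215,205,350,312)); h=np.median(p[:,2]); print(len(p),np.percentile(p[:,2],[2,10,25,50,75,98]).round(4))
q=p[abs(p[:,2]-h)<.004]; A=np.c_[q[:,:2],np.ones(len(q))]; k=np.linalg.lstsq(A,q[:,2],rcond=None)[0]; print('plane tilt',k, 'rms',np.std(A@k-q[:,2]))
print(len(q),q.min(0),q.max(0))
# outer rim circle fit from rim pixels
e=[]
for a in np.arange(-180,180,5):
    an=np.radians(a); d=q[:,:2]-q[:,:2].mean(0); m=abs(np.angle(np.exp(1j*(np.arctan2(d[:,1],d[:,0])-an))))<.06
    if m.sum()>3: e.append(q[m][np.argmax(np.hypot(*d[m].T)),:2])
from scipy.optimize import least_squares
e=np.array(e); s=least_squares(lambda c:np.hypot(e[:,0]-c[0],e[:,1]-c[1])-.0255,[0,0],loss='soft_l1',f_scale=.0005); print('centre tool',s.x,len(e),np.abs(s.fun).mean())
E
```

```text
2344 [-0.0255 -0.0253 -0.0251 -0.0248 -0.0093  0.0103]
plane tilt [ 0.00171605 -0.00132932 -0.02484277] rms 0.00076860901147689
1640 [-0.008776   -0.02509282 -0.02586943] [ 0.02659206  0.02660941 -0.02090894]
centre tool [0.00131161 0.00094511] 72 0.003735160169470434
```

```bash
python3 -m pendant '[[-0.2,0.6,-0.7,0,0,0],[-0.39,0.88,-0.7,0,0,0],[-0.39,0.88,-0.5,0,0,0],[-0.39,0.88,-0.5,0,0,0],[-0.39,0.88,-0.4,0,0,0]]' >/dev/null
python3 -m pendant '[[-0.39,0.88,-0.3,0,0,0],[-0.39,0.88,-0.3,0,0,0],[-0.39,0.88,-0.3,0,0,0],[-0.39,0.88,-0.3,0,0,0],[-0.39,0.88,-0.3,0,0,0]]' >/dev/null
python3 -m pendant '[[-0.39,0.88,-0.2,0,0,0],[-0.39,0.88,0,0,0,0],[-0.39,0.88,0,0,0,0],[0,0,0,0,0,0],[0,0,0,0,0,0]]'
python3 - <<'E'
from h import *
p,d=snap('wrist','w3'); 
s=r.get_state();print(s['tool_pos'],s['eef_rot'],s['q'])
# predict pixel of tip
c,M=T('wrist','w3'); F=210/np.tan(np.radians(c['vfov']/2))
def px(P):
    q=np.linalg.inv(M)@np.r_[P,1]; t=np.arctan2(np.hypot(q[0],q[1]),-q[2]); a=np.arctan2(-q[1],q[0]); return c['cx']+F*t*np.cos(a),c['cy']+F*t*np.sin(a)
u,v=px([.6145,-.0485,.074]); print(u,v,px([.6145,-.0485,.016]))
x0=int(u)-60;y0=int(v)-50
cv2.imwrite('pics/w3c.png',cv2.resize(p[max(y0,0):y0+110,max(x0,0):x0+130],None,fx=5,fy=5,interpolation=cv2.INTER_CUBIC)); print(x0,y0)
E
```

```text
clock: 6.17
tool_pos: [0.5977, 0.0283, 0.2444]
eef_rot: [0.114, 0.993, -0.0, -0.002]
contact_force: [-0.4, -0.5, -0.7]
opening: 0.585
finger_force: 25.0
[0.59711502 0.02649677 0.24452293] [ 1.14986223e-01  9.93365391e-01 -7.52560732e-04 -1.67399660e-03] [ 0.01913153  0.65015518 -0.24526946  1.63950112  0.19259513  0.87937758
  1.03852461]
212.19443396858048 226.66711430896342 (np.float64(221.78128351838853), np.float64(211.34327802859252))
152 176
```

View pics/w3c.png

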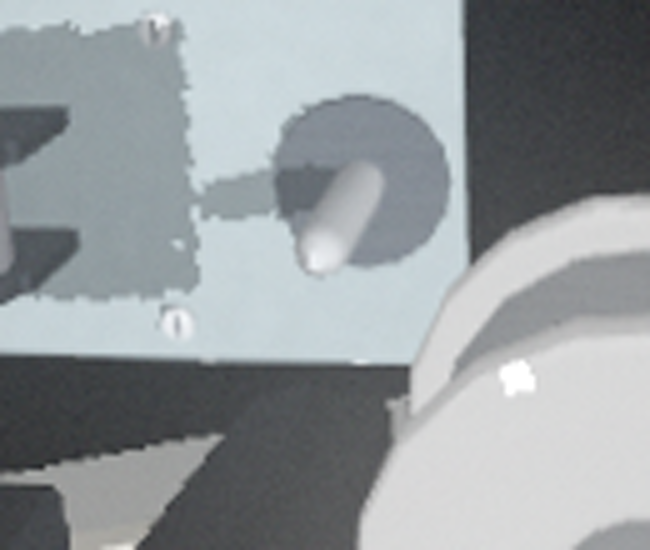

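The crop shows the seat disc centred at (362,181) and the spindle tip at (315,257), 2 px from the prediction. I'll take the offset directly in the tool frame.

```bash
python3 - <<'E'
from h import *
c=optics.calibration('wrist'); F=210/np.tan(np.radians(c['vfov']/2)); Mt=np.array(c['tool_from_camera'])
ps=[]
for _ in range(6): snap('top','x'); s=r.get_state(); ps.append(np.r_[s['tool_pos'],s['eef_rot']])
ps=np.array(ps); print(ps.mean(0).round(4),ps.std(0).round(4)); pos=ps.mean(0)[:3]; rot=R.from_quat(ps.mean(0)[3:])
L=[]
for nm,(x,y),z in(('seat',(362,181),.016),('tip',(315,257),.073)):
    u=152+(x+.5)/5-.5;v=176+(y+.5)/5-.5; a=(u-c['cx'])/F;b=(v-c['cy'])/F;t=np.hypot(a,b);k=np.sin(t)/t
    Rw=rot.as_matrix(); d=Rw@Mt[:3,:3]@np.array([a*k,-b*k,-np.cos(t)]); o=pos+Rw@Mt[:3,3]
    w=o+d*(z-o[2])/d[2]; tl=Rw.T@(w-pos); print(nm,w.round(4),tl.round(4)); L.append((o,d))
print(dep('wrist','w3',224,216),dep('wrist','w3',214.6,227))
E
```

```text
[ 5.973e-01  2.540e-02  2.456e-01  1.161e-01  9.932e-01 -6.000e-04
 -8.000e-04] [0.0003 0.0002 0.0005 0.0002 0.     0.0003 0.0005]
seat [ 0.6156 -0.0496  0.016 ] [-0.0354 -0.0684  0.2296]
tip [ 0.6157 -0.05    0.073 ] [-0.0355 -0.0689  0.1726]
[ 0.61465378 -0.04138418  0.04031041] [ 0.61549531 -0.04616229  0.07373105]
```

```bash
python3 -m pendant '[[-0.36,-0.7,0.3,0,0,0],[-0.36,-0.7,0.8,0,0,0],[-0.36,-0.7,1,0,0,0],[-0.36,-0.67,1,0,0,0],[0,0,1,0,0,0]]' >/dev/null
python3 -m pendant '[[0,0,1,0,0,0],[0,0,0.5,0,0,0],[0,0,0,0,0,0],[0,0,0,0,0,0],[0,0,0,0,0,0]]'
python3 - <<'E'
from h import *
snap('wrist','w4');p=[]
for _ in range(5): snap('top','x'); s=r.get_state(); p.append(np.r_[s['tool_pos'],s['eef_rot']])
print(np.mean(p,0).round(4)); snap('scene','s4')
E
```

```text
clock: 7.35
tool_pos: [0.6185, -0.0486, 0.1077]
eef_rot: [0.115, 0.993, 0.0, 0.001]
contact_force: [-0.9, -0.1, -0.3]
opening: 0.588
finger_force: 25.0
[ 6.182e-01 -4.880e-02  1.075e-01  1.153e-01  9.933e-01  1.000e-04
  1.200e-03]
```

```bash
python3 -m pendant '[[0.07,-0.08,0.3,0,0,0],[0,0,0.25,0,0,0],[0,0,0.2,0,0,0],[0,0,0.15,0,0,0],[0,0,0,0,0,0]]'
python3 - <<'E'
from h import *
p=[]
for _ in range(4): snap('top','x'); s=r.get_state(); p.append(np.r_[s['tool_pos'],s['contact_force'],s['moment']])
print(np.mean(p,0).round(4))
E
```

```text
clock: 8.12
tool_pos: [0.6148, -0.0501, 0.0825]
eef_rot: [0.115, 0.993, 0.0, -0.001]
contact_force: [0.1, -0.1, -0.4]
opening: 0.58
finger_force: 25.0
[ 0.6151 -0.0504  0.0834  0.0264 -0.1386 -0.9186  0.0142  0.0121  0.0118]
```

No contact with the bore already over the tip; continue.

```bash
python3 -m pendant '[[0,0,0.25,0,0,0],[0,0,0.25,0,0,0],[0,0,0.25,0,0,0],[0,0,0,0,0,0]]'
python3 -m pendant '[[0,0,0.25,0,0,0],[0,0,0.25,0,0,0],[0,0,0.25,0,0,0],[0,0,0.25,0,0,0],[0,0,0,0,0,0]]'
```

```text
clock: 8.65
tool_pos: [0.6153, -0.0497, 0.0637]
eef_rot: [0.115, 0.993, 0.0, -0.0]
contact_force: [1.8, 0.8, -1.8]
opening: 0.582
finger_force: 25.0
clock: 9.07
tool_pos: [0.6154, -0.0498, 0.0387]
eef_rot: [0.115, 0.993, 0.0, -0.0]
contact_force: [3.8, 3.7, -3.1]
opening: 0.576
finger_force: 25.0
```

```bash
python3 -m pendant '[[-0.02,0.02,0.15,0,0,0],[0,0,0.12,0,0,0],[0,0,0.06,0,0,0],[0,0,0,0,0,0],[0,0,0,0,0,0]]'
```

```text
clock: 9.48
tool_pos: [0.6156, -0.0499, 0.0314]
eef_rot: [0.115, 0.993, 0.0, -0.0]
contact_force: [1.8, 3.2, -2.1]
opening: 0.584
finger_force: 25.0
```

```bash
python3 -m pendant '[[0,0,0.06,0,0,0],[0,0,0,0,0,0],[0,0,0,0,0,0]]'; python3 -m pendant '[[0,0,0.06,0,0,0],[0,0,0,0,0,0],[0,0,0,0,0,0]]'
```

```text
clock: 9.73
tool_pos: [0.6156, -0.0499, 0.0311]
eef_rot: [0.115, 0.993, 0.0, -0.0]
contact_force: [-0.7, 2.8, 5.8]
opening: 0.583
finger_force: 25.0
clock: 9.98
tool_pos: [0.6156, -0.0499, 0.0309]
eef_rot: [0.115, 0.993, -0.0, 0.0]
contact_force: [-3.9, 2.8, 16.0]
opening: 0.583
finger_force: 25.0
```

Seated: the force rose at TCP z 0.031, as predicted. Releasing, then rising.

```bash
python3 -m pendant '[[0,0,0,0,0,0],[0,0,0,0,0,0],[0,0,0,0,0,0],[0,0,0,0,0,0],[0,0,0,0,0,0]]' 0.54
python3 -m pendant '[[0,0,-0.3,0,0,0],[0,0,-1,0,0,0],[0,0,-1,0,0,0],[0,0,-1,0,0,0],[0,0,-1,0,0,0]]'
python3 -m pendant '[[0.2,-0.8,-1,0,0,0],[0.2,-0.9,-1,0,0,0],[0.2,-0.9,-0.3,0,0,0],[0.2,-0.9,0,0,0,0],[0.2,-0.9,0,0,0,0]]' 0 
python3 -m pendant '[[0.25,-0.9,0,0,0,0],[0.25,-0.9,0,0,0,0],[0.25,-0.9,0,0,0,0],[0.25,-0.9,0,0,0,0],[0.25,-0.9,0,0,0,0]]'
```

```text
clock: 10.4
tool_pos: [0.6154, -0.0507, 0.0284]
eef_rot: [0.116, 0.993, -0.0, -0.0]
contact_force: [-0.2, 0.6, 0.1]
opening: 0.766
finger_force: 0.0
clock: 10.82
tool_pos: [0.6155, -0.0502, 0.1376]
eef_rot: [0.115, 0.993, -0.0, -0.0]
contact_force: [1.3, 0.9, -0.1]
opening: 0.772
finger_force: 0.0
clock: 11.23
tool_pos: [0.5661, -0.1526, 0.1952]
eef_rot: [0.115, 0.993, -0.0, 0.001]
contact_force: [-0.2, -0.1, 0.5]
opening: 0.499
finger_force: 0.0
clock: 11.65
tool_pos: [0.5092, -0.2548, 0.1941]
eef_rot: [0.115, 0.993, -0.0, -0.0]
contact_force: [0.5, -0.3, 0.2]
opening: 0.501
finger_force: 0.0
```

```bash
python3 -m pendant '[[0,0,0,0,0,-0.038],[0,0,0,0,0,-0.038],[0,0,0,0,0,-0.038],[0,0,0,0,0,-0.038],[0,0,0,0,0,-0.038]]' | head -3
python3 -m pendant '[[0,0,0,0,0,-0.038],[0,0,0,0,0,-0.038],[0,0,0,0,0,-0.038],[0,0,0,0,0,-0.038],[0,0,0,0,0,-0.038]]' | head -3
python3 -m pendant '[[0,0,0,0,0,-0.038],[0,0,0,0,0,-0.038],[0,0,0,0,0,-0.038],[0,0,0,0,0,0],[0,0,0,0,0,0]]'
python3 - <<'E'
from h import *
p,d=snap('wrist','w5'); q,_=snap('scene','s5'); t,_=snap('top','t5')
s=r.get_state();print(s['tool_pos'],s['q']);M=R.from_quat(s['eef_rot']).as_matrix();print(M.round(3).tolist())
a=cv2.resize(q[140:290,265:400],None,fx=2.8,fy=2.8,interpolation=cv2.INTER_CUBIC); b=p
h=420; cv2.imwrite('pics/m5.png',cv2.resize(np.hstack([b,a[:420]]),None,fx=.84,fy=.84,interpolation=cv2.INTER_AREA))
E
```

```text
clock: 12.07
tool_pos: [0.5098, -0.2541, 0.1941]
eef_rot: [-0.185, 0.983, -0.0, -0.0]
clock: 12.48
tool_pos: [0.5097, -0.2541, 0.1941]
eef_rot: [-0.465, 0.885, -0.0, -0.0]
clock: 12.9
tool_pos: [0.5097, -0.254, 0.1937]
eef_rot: [-0.612, 0.791, 0.0, 0.0]
contact_force: [-0.0, 1.0, 0.5]
opening: 0.499
finger_force: 0.0
[ 0.50995374 -0.25386682  0.19382286] [ 0.80933507  0.76943131 -0.75815676  1.7656652   0.66800089  0.88343451
  2.63716842]
[[-0.25, -0.968, -0.0], [-0.968, 0.25, -0.0], [0.0, 0.0, -1.0]]
```

View pics/m5.png

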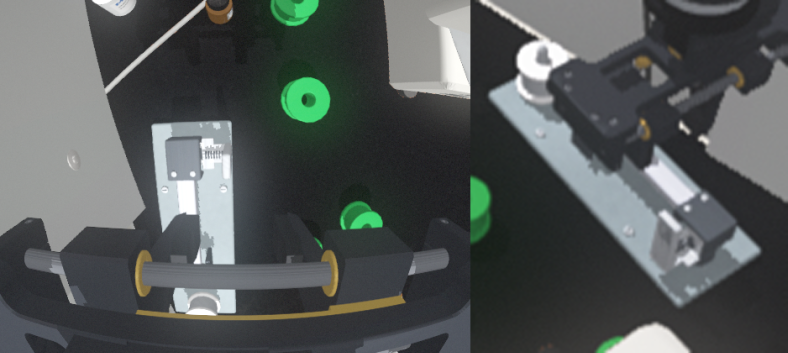

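The right half shows the spool seated on the spindle with its tip poking through. The left half shows the tab near display (226,160), to the right of the housing. Joint 7 is almost at its limit, so I'll turn the other half-turn. First I'll locate the tab from the depth.

```bash
python3 - <<'E'
from h import *
def cloud(n,f,x0,y0,x1,y1):
    L=[]
    for v in range(y0,y1):
        for u in range(x0,x1):
            p=dep(n,f,u,v)
            if p is not None: L.append(p)
    return np.array(L)
a=np.radians(-13.3); sx=np.array([np.cos(a),np.sin(a)]); sy=np.array([-np.sin(a),np.cos(a)]); o=np.array([.586,-.1712])
for n,f,b in(('wrist','w5',(190,150,290,225)),('top','t5',(300,160,350,215)),('top','top0',(300,160,350,215)),('scene','scene0',(340,220,385,262))):
    p=cloud(n,f,*b); q=np.c_[(p[:,:2]-o)@sx,(p[:,:2]-o)@sy,p[:,2]]
    for nm,m in(('tab',(abs(q[:,2]-.0985)<.006)),('house',abs(q[:,2]-.069)<.003)):
        k=q[m]
        if len(k): print(n,nm,len(k),'mean',p[m].mean(0).round(4),'stand med',np.median(k,0).round(4),np.percentile(k,[5,95],0).round(4).tolist())
E
python3 -m pendant '[[0,0,0,0,0,0.0397],[0,0,0,0,0,0.0397],[0,0,0,0,0,0.0397],[0,0,0,0,0,0.0397],[0,0,0,0,0,0.0397]]' | head -3
python3 -m pendant '[[0,0,0,0,0,0.0397],[0,0,0,0,0,0.0397],[0,0,0,0,0,0.0397],[0,0,0,0,0,0.0397],[0,0,0,0,0,0.0397]]' | head -3
```

```text
clock: 13.47
tool_pos: [0.5101, -0.2537, 0.194]
eef_rot: [-0.338, 0.941, -0.0, 0.0]
clock: 13.88
tool_pos: [0.5102, -0.2536, 0.1941]
eef_rot: [-0.033, 0.999, -0.0, 0.0]Traceback (most recent call last):
  File "<stdin>", line 11, in <module>
  File "<stdin>", line 6, in cloud
  File "h.py", line 21, in dep
    D=np.load(f'pics/{f}.npz')['d']; o,d,dc=ray(n,f,u,v); w=D[int(v)-1:int(v)+2,int(u)-1:int(u)+2]; w=w[w>0]
                                            ~~~^^^^^^^^^
  File "h.py", line 12, in ray
    c,M=T(n,f); F=210/np.tan(np.radians(c['vfov']/2)); a=(u-c['cx'])/F; b=(v-c['cy'])/F
        ~^^^^^
  File "h.py", line 7, in T
    c=optics.calibration(n)
ValueError: time passes only in moves, steps and waits
```

```bash
sed -i '1i import functools' h.py; sed -i 's/^from plant import r, optics/from plant import r, optics\ncal=functools.lru_cache(optics.calibration)/; s/c=optics.calibration(n)/c=cal(n)/' h.py
sed -i 's/^def tri/LD=functools.lru_cache(np.load)\ndef tri/' h.py
for k in 1 2; do python3 -m pendant '[[0,0,0,0,0,0.0397],[0,0,0,0,0,0.0397],[0,0,0,0,0,0.0397],[0,0,0,0,0,0.0397],[0,0,0,0,0,0.0397]]' | head -3; done
python3 -m pendant '[[0,0,0,0,0,0.0397],[0,0,0,0,0,0.0397],[0,0,0,0,0,0.0397],[0,0,0,0,0,0.0397],[0,0,0,0,0,0.0397]]' | head -3
python3 - <<'E'
from h import *
def cloud(n,f,x0,y0,x1,y1):
    c,M=T(n,f); F=210/np.tan(np.radians(c['vfov']/2)); D=np.load(f'pics/{f}.npz')['d'][y0:y1,x0:x1]
    u,v=np.meshgrid(np.arange(x0,x1),np.arange(y0,y1)); a=(u-c['cx'])/F;b=(v-c['cy'])/F
    if n=='wrist': t=np.hypot(a,b); k=np.tan(t)/t; a=a*k;b=b*k
    P=np.stack([a*D,-b*D,-D],-1)[D>0]; return P@M[:3,:3].T+M[:3,3]
a=np.radians(-13.3); sx=np.array([np.cos(a),np.sin(a)]); sy=np.array([-np.sin(a),np.cos(a)]); o=np.array([.586,-.1712])
for n,f,b in(('wrist','w5',(190,140,290,225)),('top','t5',(300,160,350,215)),('top','top0',(300,160,350,215)),('scene','scene0',(340,220,385,262))):
    p=cloud(n,f,*b); q=np.c_[(p[:,:2]-o)@sx,(p[:,:2]-o)@sy,p[:,2]]
    for nm,m in(('tab',(abs(q[:,2]-.0985)<.005)&(abs(q[:,1]+.115)<.03)),('house',abs(q[:,2]-.069)<.003)):
        k=q[m]
        if len(k): print(n,nm,len(k),'mean',p[m].mean(0).round(4),'stand med',np.median(k,0).round(4),np.percentile(k,[5,95],0).round(4).tolist())
s=r.get_state();print(s['tool_pos'],s['eef_rot'],s['q'])
E
```

```text
clock: 14.3
tool_pos: [0.5103, -0.2536, 0.1941]
eef_rot: [0.275, 0.961, -0.0, 0.0]
clock: 14.72
tool_pos: [0.5104, -0.2535, 0.1942]
eef_rot: [0.557, 0.831, 0.0, 0.001]
clock: 15.13
tool_pos: [0.5104, -0.2535, 0.1942]
eef_rot: [0.785, 0.62, 0.0, 0.001]
wrist tab 317 mean [ 0.5145 -0.2724  0.0993] stand med [-0.0463 -0.115   0.0995] [[-0.0499, -0.125, 0.0971], [-0.0425, -0.1045, 0.1009]]
wrist house 1980 mean [ 0.5588 -0.2833  0.0691] stand med [-0.0006 -0.1156  0.0691] [[-0.0166, -0.1346, 0.0677], [0.0157, -0.0954, 0.0705]]
top tab 12 mean [ 0.5154 -0.2732  0.0991] stand med [-0.0452 -0.1153  0.099 ] [[-0.0464, -0.1238, 0.0967], [-0.044, -0.1068, 0.1017]]
top house 28 mean [ 0.5684 -0.2302  0.0672] stand med [-0.0036 -0.059   0.0669] [[-0.01, -0.0821, 0.0661], [0.0025, -0.0433, 0.0688]]
top tab 48 mean [ 0.5126 -0.2708  0.0992] stand med [-0.0486 -0.1142  0.0994] [[-0.0522, -0.1244, 0.0955], [-0.0445, -0.103, 0.1024]]
top house 323 mean [ 0.557  -0.2781  0.0688] stand med [-0.0025 -0.1123  0.0687] [[-0.0192, -0.1328, 0.0663], [0.0138, -0.0796, 0.0713]]
scene tab 55 mean [ 0.5131 -0.2704  0.0982] stand med [-0.0482 -0.1132  0.0985] [[-0.0512, -0.1241, 0.0947], [-0.0446, -0.103, 0.1008]]
scene house 324 mean [ 0.5552 -0.2803  0.0684] stand med [-0.0029 -0.1134  0.0684] [[-0.0479, -0.1324, 0.0666], [0.0142, -0.0937, 0.0708]]
[ 0.51043845 -0.25348366  0.19421439] [7.84732401e-01 6.19834381e-01 3.54358948e-04 5.22086758e-04] [ 0.30211231  0.67682101  0.13216196  1.79305482 -0.13200383  0.67899572
  0.27450149]
```

The tab is confirmed at (0.5143, −0.2722, 0.0995), and joint 7 is now comfortable at 0.27. Descending 10 mm to the front of it, which also keeps the body off the wall.

```bash
python3 -m pendant '[[-0.35,-0.04,0.5,0,0,0],[-0.34,-0.03,0.9,0,0,0],[0,0,1,0,0,0],[0,0,1,0,0,0],[0,0,0,0,0,0]]'
python3 -m pendant '[[0,0,0.5,0,0,0],[0,0,0.5,0,0,0],[0,0,0.3,0,0,0],[0,0,0,0,0,0],[0,0,0,0,0,0]]'
```

```text
clock: 15.55
tool_pos: [0.5023, -0.2686, 0.1053]
eef_rot: [0.783, 0.622, -0.001, -0.003]
contact_force: [0.6, 1.1, -0.3]
opening: 0.501
finger_force: 0.0
clock: 15.97
tool_pos: [0.5049, -0.2702, 0.0769]
eef_rot: [0.783, 0.623, 0.0, 0.0]
contact_force: [-0.0, -0.6, -1.4]
opening: 0.503
finger_force: 0.0
```

Close with 40 N.

```bash
python3 -m pendant '[[0,0,0,0,0,0],[0,0,0,0,0,0],[0,0,0,0,0,0],[0,0,0,0,0,0],[0,0,0,0,0,0]]' -1 40
python3 -m pendant '[[0,0,0,0,0,0],[0,0,0,0,0,0],[0,0,0,0,0,0]]'
```

```text
clock: 16.38
tool_pos: [0.5065, -0.2707, 0.0769]
eef_rot: [0.782, 0.623, 0.001, 0.002]
contact_force: [4.1, -1.3, 2.1]
opening: 0.145
finger_force: 1.9
clock: 16.63
tool_pos: [0.5058, -0.2705, 0.0769]
eef_rot: [0.783, 0.623, 0.001, 0.001]
contact_force: [3.6, 0.5, 5.4]
opening: 0.084
finger_force: 40.0
```

Gripped on the 8 mm tab, with the latch already about 9 mm out. Pulling along −y of the tool (the stand's −x).

```bash
python3 -m pendant '[[0,-0.2,0,0,0,0],[0,-0.2,0,0,0,0],[0,-0.15,0,0,0,0],[0,0,0,0,0,0],[0,0,0,0,0,0]]'
python3 -m pendant '[[0,-0.1,0,0,0,0],[0,-0.05,0,0,0,0],[0,0,0,0,0,0],[0,0,0,0,0,0]]'
```

```text
clock: 17.05
tool_pos: [0.4926, -0.2674, 0.0769]
eef_rot: [0.782, 0.623, 0.001, 0.001]
contact_force: [6.6, -1.6, 4.7]
opening: 0.088
finger_force: 40.0
clock: 17.38
tool_pos: [0.4913, -0.2671, 0.0769]
eef_rot: [0.782, 0.623, 0.002, 0.003]
contact_force: [9.3, -1.3, 1.7]
opening: 0.091
finger_force: 40.0
```

At the stop: the force went past the 6 N spring and travel is 24 mm. Lifting along the hinge arc with matching tilt.

```bash
python3 -m pendant '[[0.025,-0.03,-0.12,0,-0.0064,0],[0.025,-0.02,-0.12,0,-0.0064,0],[0.05,0,-0.24,0,-0.0127,0],[0,0,0,0,0,0],[0,0,0,0,0,0]]'
python3 - <<'E'
from h import *
s=r.get_state();M=R.from_quat(s['eef_rot']).as_matrix();print(M.round(3).tolist(),s['q'])
E
```

```text
clock: 17.8
tool_pos: [0.492, -0.2643, 0.0891]
eef_rot: [0.781, 0.623, -0.029, 0.03]
contact_force: [10.0, -2.1, -1.7]
opening: 0.09
finger_force: 40.0
[[0.222, 0.975, -0.008], [0.971, -0.222, -0.082], [-0.082, 0.01, -0.997]] [ 0.26244014  0.83119526  0.17188879  1.92524126 -0.12917157  0.37265725
  0.27269203]
```

```bash
python3 -m pendant '[[0.05,0,-0.24,0,-0.0127,0],[0.05,0,-0.24,0,-0.0127,0],[0.05,0,-0.24,0,-0.0127,0],[0,0,0,0,0,0]]'
python3 - <<'E'
from h import *
s=r.get_state();M=R.from_quat(s['eef_rot']).as_matrix();print(M.round(3).tolist(),s['q'])
E
```

```text
clock: 18.13
tool_pos: [0.4934, -0.2584, 0.107]
eef_rot: [0.777, 0.621, -0.076, 0.068]
contact_force: [11.2, -2.8, -2.2]
opening: 0.083
finger_force: 40.0
[[0.218, 0.975, -0.035], [0.955, -0.22, -0.2], [-0.203, 0.01, -0.979]] [ 0.08986417  0.8246143   0.32565571  1.94979812 -0.09695058  0.36705604
  0.17879333]
```

```bash
python3 -m pendant '[[0.05,0,-0.24,0,-0.0127,0],[0.05,0,-0.24,0,-0.0127,0],[0.05,0,-0.24,0,-0.0127,0],[0.05,0,-0.24,0,-0.0127,0],[0,0,0,0,0,0]]'
python3 -m pendant '[[0.05,0,-0.24,0,-0.0127,0],[0.05,0,-0.24,0,-0.0127,0],[0.05,0,-0.24,0,-0.0127,0],[0,0,0,0,0,0],[0,0,0,0,0,0]]'
python3 - <<'E'
from h import *
s=r.get_state();M=R.from_quat(s['eef_rot']).as_matrix();print(M.round(3).tolist(),s['q'])
p,_=snap('scene','s6'); t,_=snap('top','t6')
cv2.imwrite('pics/m6.png',np.hstack([cv2.resize(p[130:290,260:400],None,fx=2.5,fy=2.5),cv2.resize(t[120:280,195:355],None,fx=2.5,fy=2.5)]))
E
```

```text
clock: 18.55
tool_pos: [0.496, -0.2476, 0.1289]
eef_rot: [0.768, 0.614, -0.138, 0.117]
contact_force: [10.4, -2.4, -1.0]
opening: 0.09
finger_force: 40.0
clock: 18.97
tool_pos: [0.4983, -0.2376, 0.1436]
eef_rot: [0.759, 0.606, -0.183, 0.153]
contact_force: [12.1, -4.8, -1.2]
opening: 0.088
finger_force: 40.0
[[0.198, 0.976, -0.093], [0.864, -0.219, -0.453], [-0.463, 0.01, -0.886]] [-0.28363289  0.89373125  0.65523884  1.96887531 -0.03470575  0.41157427
 -0.02163945]
```

View pics/m6.png

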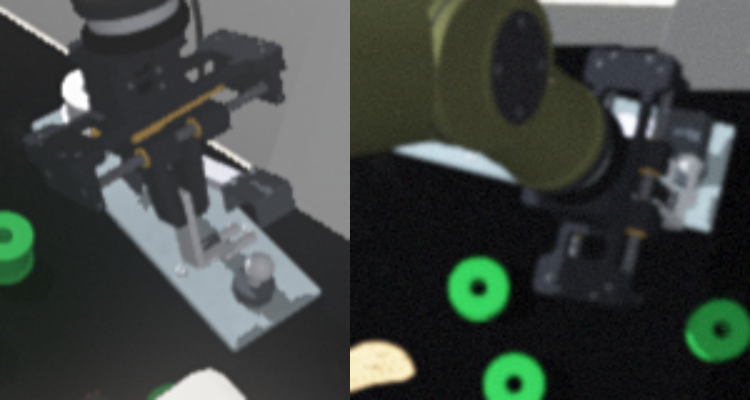

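The picture shows the coupler lifted clear of the bare ball at left crop (258,270), with the tab gripped and pulled out. The white spool is still on the spindle at left crop (75,92). The tilt of about 0.48 rad puts the coupler roughly 67 mm up, so I'm handing in.

```bash
python3 - <<'E'
from h import *
s=r.get_state(); print(s['clock'],s['tool_pos'],s['contact_force'],s['finger_force']); print(r.finish_job())
E
```

```text
19.0667 [ 0.49830893 -0.23769528  0.14346362] [11.27959236 -4.70937047 -0.30868696] 39.99941725109238
the job is handed in; nothing more can be done
None
```

I handed the job in at 19.1 s: the spool is seated and released on the spindle, the latch is pulled to its stop, and the gripper is still holding the coupler about 6 to 7 cm above where it was; the hand-in gave no verdict.

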